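Fit a base plate from the stock rack to an open appliance housing

TASK

Close the open black housing with the top aluminium plate of the stack in the wooden rack: press on the plate and slide it lengthwise out over the rack's front edge (the end nearer the robot) until enough sticks out to hold, pinch that end by its two long sides and lift it off. Lay it flat on the housing's rim, lengthwise along the housing and centred so that it overlaps evenly all round, setting it down rather than dropping it, and let go. Leave the other two plates in the rack and do not disturb the things around.

Things in the scene. Friction and masses are not known exactly. Their poses are not given: they have to be found in the camera images.
- plate_top: Top plate of the stack: flat bare aluminium plate, 160 (x) x 60 (y) x 4 (z) mm, about 0.1 kg, loose; smooth, it slides easily on the next plate (friction about 0.25), so a light press of 5 to 10 N with the fingertips drags it along. Origin at the centre of its underside; x along its length, z up. All three plates are alike, and either way round is the same.
- plate_middle: Plate under the top one, same size and axes, loose; stays in the rack.
- plate_bottom: Lowest plate of the stack, same size and axes, loose; stays in the rack.
- rack: Fixed plywood rack, 170 (x) x 104 (y) mm, deck 55 mm high; three plates stacked on it (top at 67 mm). Origin: centre of its underside, on the table. Its -x end is the front, towards the robot; turned up to 0.3 rad. Side rails, 18 mm wide, 11.5 mm above the deck, leave 4 mm play beside a plate, so the top plate cannot be taken by its sides in the rack. The table before its front is free.
- rack_edge (a point): Middle of the rack's front edge at deck height (55 mm above the table); the rack's axes. The top plate's front end is 5 mm behind it at first and overhangs it when slid along the rack's -x; past 75 mm overhang it tips off. Lips 6.5 mm high across both ends of the deck hold back the two lower plates; the top plate slides over them.
- housing: Fixed black plastic appliance housing lying upside down, open at the top, its terminal block inside. Origin at the centre of its underside on the table; x along its length. Foot 164 (x) x 70 (y) mm, 22 mm high; above it the neck 140 x 44 mm outside with 5 mm walls, up to the rim 62 mm high. It stands turned by up to 0.4 rad.
- housing_rim (a point): Centre of the housing's rim (the plane on which the plate must lie, 62 mm above the table); axes of the housing. A centred plate overlaps the rim by 10 mm at the ends and 8 mm at the sides.
- screwdriver: Bystander: screwdriver 190 mm long lying on the table between rack and housing, up to about 30 mm high. Do not disturb.
- multimeter: Bystander: grey multimeter 150 x 78 x 42 mm lying on the outer left side. Origin at the centre of its underside. Do not disturb.
- tool_tray: Bystander: open green tray 200 x 90 x 40 mm with brush and screwdriver, on the outer right side. Origin at the centre of its underside. Do not disturb.
There are look-alikes about, which are no part of the job. Of the things like the housing, leave any that is blue, orange or red; of the rest the smaller one is meant.

How it is judged:
On the way, in this order (a step that is already met when the one before it is completed fails the run):
1. the top plate, still lying flat on the stack, overhangs the rack's front edge by 25 mm or more (x of plate_top in the frame of rack below -0.03 m and z of plate_top in the frame of rack between 0.059 and 0.067 m and y of plate_top in the frame of rack between -0.02 and 0.02 m and angle between plate_top's own z axis and vertical below 0.06 rad), for 0.2 s.
2. the top plate is pinched in the fingers and lifted 20 mm or more off the stack (z of plate_top in the frame of rack above 0.083 m and contact force between plate_top and the fingers above 1 N), for 0.2 s.
3. still held, the plate is lowered to within 10 mm of the housing's rim, over the housing (z of plate_top in the frame of housing_rim below 0.01 m and horizontal distance between plate_top and housing_rim below 0.03 m and contact force between plate_top and the fingers above 1 N), for 0.05 s.
At the end, for the whole second after the job is handed in: The top plate lies flat and released on the housing's rim (height within 3 mm), its centre within 10 mm along and 8 mm across the housing's centre, in line with it within 0.1 rad; the other two plates lie in the rack, within 15 mm of its middle (x of plate_top in the frame of housing_rim between -0.01 and 0.01 m and y of plate_top in the frame of housing_rim between -0.008 and 0.008 m and z of plate_top in the frame of housing_rim between -0.003 and 0.003 m and angle between plate_top's own z axis and vertical below 0.04 rad and angle between the x axis of plate_top and the x axis of housing, either way round below 0.1 rad and contact force between plate_top and housing above 0.2 N and linear speed of plate_top below 0.01 m/s and contact force between plate_top and the fingers below 0.05 N and horizontal distance between each of plate_bottom, plate_middle and rack below 0.015 m and z of plate_bottom in the frame of rack between 0.052 and 0.058 m and z of plate_middle in the frame of rack between 0.056 and 0.062 m); the robot touches nothing.
It fails at once if the screwdriver is moved by more than 20 mm (distance of screwdriver from where it was at the start of the episode above 0.02 m).
It fails at once if the multimeter is moved by more than 20 mm (distance of multimeter from where it was at the start of the episode above 0.02 m).
It fails at once if the tool tray is moved by more than 20 mm (distance of tool_tray from where it was at the start of the episode above 0.02 m).
It fails at once if the top plate falls to the table (height (world z) of plate_top below 0.03 m).
It also fails if it takes over 48 s, if anything falls off the work surface, if the arm or the gripper's body presses on something with over 40 N, if the wrist force passes 120 N, or if a joint passes its speed limit or range.

ROBOT

A 6-joint arm with a two-finger parallel gripper is mounted at the origin on the work surface. World frame = base frame: x ahead of the robot, y to its left, z up, the work surface at z = 0. Lengths are in m, angles in rad, forces in N, time in s.
With the tool pointing down it reaches from about 0.4 to 0.825 m from the base axis. Payload 7 kg.
Tool frame: the origin (TCP) lies between the finger pads; the fingertips stand 8 mm ahead of it and the grasp point (between the pads) lies 11 mm behind it (arm.finger_overhang is the distance from the TCP to the fingertips, in m); z points along the fingers, y is the line along which they close (so a half turn about z gives the same grasp; the last joint's range is limited). The gripper opens to 88 mm and grips with 3 to 60 N. Pads are 19 mm wide; open, the fingers measure 130 mm over their backs; the gripper's body (78 mm by 193 mm) begins 47 mm behind the grasp point.
Start: joints at [-1.031, 0.359, 0.012, 0, -1.224, -0.288], TCP at [0.168, -0.654, 0.235] pointing down, gripper open.
Joint ranges: [-3.07, 3.07], [-1.43, 2.12], [-1.02, 1.25], [-3.03, 1.67], [-3.05, -0], [-3.03, 3.03]. Speed limits (rad/s): [2.39, 2.39, 3.01, 3.14, 3.14, 3.14].

INTERFACE

Orientations are given as [roll, pitch, yaw] about the fixed x, y, z axes, in that order (R = Rz(yaw) Ry(pitch) Rx(roll)).
In Python, from station import arm gives the robot as it stands.
- The arm moves only by the tool move_arm, never from a script. Its argument "rows" is text: rows parted by semicolons, each of 7 numbers parted by spaces: the turn, a rotation vector about the tool's x, y, z in degrees, then the shift along the tool's x, y, z in m, then the finger opening in m, from 0 to 0.0876. A call has 1 to 8 rows; each row shifts and turns the commanded pose from where the row before left it, along the tool's axes as they then stand; what a row does not reach is not made up. A row lasts 1/8 s, in which the tool goes at most 62.5 mm and 10.7 degrees, less where a joint would pass 70% of its speed; a pose out of reach is approached as far as the arm can. A call is refused whole if a number of a shift passes 0.0625 or a number of a turn 10.7, either way. A call with a gripper value outside its range is refused whole. The fingers move at their own pace and stop on an object; "squeeze" is the grip in N (left out, the last holds). Time passes only in rows, so rows that do not move let the fingers close. It gives the time, the measured TCP pose, the force, the opening and the grip force at its end, in the units of the state.
- arm.get_state(): the state, without advancing time (a new reading comes with each control period).
- arm.grab_frame(name): name is "side" or "top" or "wrist"; returns (picture, depth): 420x560x3 uint8, blue, green, red; 420x560 float32, m along the optical axis (not along the pixel's ray), 0 where there is no reading.
- arm.camera_model(name): a dict with "mtx" (3x3 intrinsics, pixels), "k1" (the pictures are not rectified: a ray, as slopes to the right and down, at radius r is drawn at 1 + k1 r^2 times it, then the intrinsics apply), "camera_from_world" (4x4, takes a point from world to camera coordinates); the wrist camera has in their place "mount" (4x4, takes a point from camera to tool coordinates, whose origin is the TCP and whose axes are the flange's). Camera axes: x right, y down, z forward; pixel columns grow to the right and rows downward; lengths in m; the calibration is good to about 2 mm. A picture is of the moment at which its call begins: read the wrist's pose just before it. camera_model takes no time and is no camera call.
- arm.job_done(): hands the job in; it is judged then, once.
The state is a dict: "t": time; "q": joint angles; "qd": joint speeds; "joint_efforts": joint torques, N m; "eef_pos": TCP position; "ee_rot": TCP orientation; "force": force on the tool from outside, world axes, zero at the start; "moment": the same for the moment, N m; "width": finger opening in m; "gripper_force": force on a finger pad.
Only numpy, scipy, OpenCV 4.12 (cv2) and the standard library are available. Lean on these libraries where they do the work, as an engineer would, in place of code of your own. Each camera call takes 0.05 s, during which the arm holds its last target. There are 200 camera calls.

## Working session

There is one attempt and no reset: what is moved stays moved. The work goes in short steps, Python scripts to look and compute and a tool call to move; the robot and the scene stay as the last step left them, time stands still between calls to the robot, and variables do not carry over. Pictures are saved under pics/ and viewed, at most 10 in all, crops included, and the job is handed in when it is done.

Besides the shell and the picture viewer there is one more tool, called after "Request:" as name(argument=value, ...) on one line, values as JSON. move_arm: Moves the arm, as the interface text tells. Its arguments: {"type":"object","properties":{"rows":{"type":"string"},"squeeze":{"type":"number"}},"required":["rows"]}

```bash
mkdir -p pics; ls; cat > h.py <<'E'
import numpy as np, cv2
from station import arm
def cloud(name, T_wc=None):
    img,d=arm.grab_frame(name); m=arm.camera_model(name); K=np.array(m["mtx"])
    v,u=np.mgrid[0:420,0:560]; 
    k=m["k1"]; xd=(u-K[0,2])/K[0,0]; yd=(v-K[1,2])/K[1,1]; x=xd.copy(); y=yd.copy()
    for _ in range(8):
        s=1+k*(x*x+y*y); x=xd/s; y=yd/s
    P=np.stack([x*d,y*d,d],-1)
    if T_wc is None: T_wc=np.linalg.inv(np.array(m["camera_from_world"]))
    W=P@T_wc[:3,:3].T+T_wc[:3,3]; W[d<=0]=np.nan
    return img,d,W
E
python3 - <<'E'
from h import *
print(arm.get_state())
for n in("top","side"):
    img,d,W=cloud(n); cv2.imwrite(f"pics/{n}0.png",img); np.savez(f"{n}0.npz",img=img,W=W); print(np.nanmin(W,(0,1)),np.nanmax(W,(0,1)))
print(arm.camera_model("top"))
E
```

```text
pics
{'t': 0.0, 'q': array([-1.03089791e+00,  3.59395955e-01,  1.10463660e-02, -3.71074654e-04,
       -1.22408996e+00, -2.88077779e-01]), 'qd': array([5.87894145e-04, 4.52378312e-04, 7.90148831e-05, 2.01510930e-03,
       1.92881066e-03, 6.55251293e-04]), 'joint_efforts': array([ 5.15685842e-04, -5.82707334e+01,  2.93053633e+01,  6.99657887e+00,
        6.85199499e-03, -1.77102997e-04]), 'eef_pos': array([ 0.16803312, -0.6532513 ,  0.2336076 ]), 'ee_rot': array([ 3.13991803e+00, -1.32447164e-04, -2.88989829e+00]), 'force': array([ 0.08952597,  0.2804338 , -0.22848501]), 'moment': array([ 0.02420249, -0.0082882 , -0.0143688 ]), 'gripper_force': 0.0, 'width': 0.08772499637881186}
[-0.42533861 -1.35240924 -0.77159202] [1.22917689 1.50707034 0.79910642]
[-1.02231627 -2.12428699 -0.76592021] [1.23205918 0.63333034 0.63569357]
{'mtx': array([[390.23158158,   0.        , 285.66360243],
       [  0.        , 390.23158158, 204.98743156],
       [  0.        ,   0.        ,   1.        ]]), 'k1': -0.005998896429281979, 'camera_from_world': array([[-0.00345521, -0.99995279, -0.00908205,  0.01522234],
       [-0.99702602,  0.00414403, -0.07695412,  0.5593422 ],
       [ 0.07698812,  0.00878914, -0.99699327,  1.16684732],
       [ 0.        ,  0.        ,  0.        ,  1.        ]])}
```

View pics/top0.png

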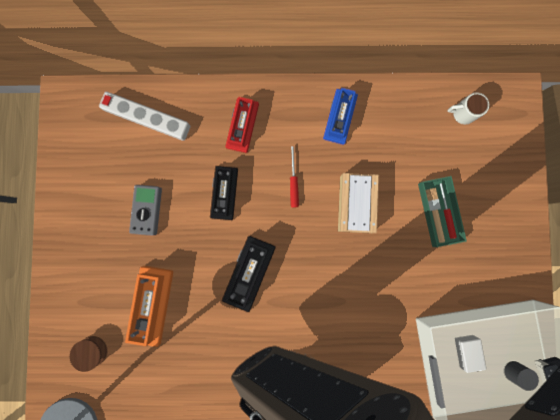

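View pics/side0.png

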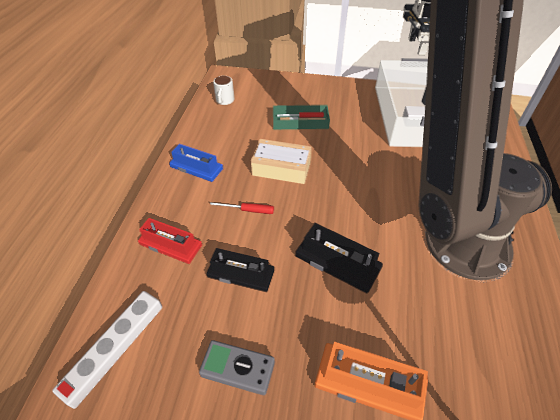

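The top view shows the rack with bare plates at about (358,203). The smaller black housing, the target, is at (224,193), and the larger black look-alike is at (248,273). The screwdriver is at (294,178), the tray at (442,212) and the multimeter at (145,210).

```bash
cat > fit.py <<'E'
from h import *
def rect(P):
    (c,s,a)=cv2.minAreaRect((P*1000).astype(np.float32))
    b=cv2.boxPoints((c,s,a)); e=max((b[1]-b[0],b[2]-b[1]),key=np.linalg.norm); e=e/np.linalg.norm(e); e*=np.sign(e[0])
    return np.round(np.array(c)/1000,4),np.round(sorted(s),1),round(float(np.arctan2(e[1],e[0])),4)
E
python3 - <<'E'
from fit import *
for n,wins in(("top",dict(rack=(325,165,390,240),hous=(205,158,245,228))),("side",dict(rack=(245,132,318,188),hous=(200,240,280,297)))):
    z=np.load(n+"0.npz"); W=z["W"]; img=z["img"].astype(int)
    for k,(a,b,c,d) in wins.items():
        w=W[b:d,a:c].reshape(-1,3); im=img[b:d,a:c].reshape(-1,3)
        zz=w[:,2]; h,e=np.histogram(zz[(zz>-.02)&(zz<.12)],bins=np.arange(-.02,.12,.004)); print(n,k,dict(zip(np.round(e*1000).astype(int).tolist(),h.tolist())))
        sat=im.max(1)-im.min(1)
        for lab,m in dict(all=zz>.01,hi=zz>.05,grey=(zz>.05)&(sat<40)).items():
            if m.sum()<20: continue
            w2=w[m]; 
            # drop outliers via largest connected comp
            g=np.zeros((d-b)*(c-a),np.uint8); g[m]=1; nn,l,st,_=cv2.connectedComponentsWithStats(g.reshape(d-b,c-a)); i=1+st[1:,4].argmax()
            q=w[(l==i).ravel()]
            print("  ",lab,len(q),rect(q[:,:2]),np.round(np.median(q[:,2]),4))
E
```

```text
top rack {-20: 0, -16: 0, -12: 0, -8: 19, -4: 758, 0: 1547, 4: 310, 8: 17, 12: 14, 16: 12, 20: 9, 24: 11, 28: 6, 32: 9, 36: 12, 40: 15, 44: 8, 48: 13, 52: 44, 56: 66, 60: 143, 64: 961, 68: 807, 72: 71, 76: 0, 80: 0, 84: 0, 88: 0, 92: 0, 96: 0, 100: 0, 104: 0, 108: 0, 112: 0}
   all 2202 (array([ 0.5638, -0.2018]), array([105.1, 170.4]), -0.0513) 0.0674
   hi 2101 (array([ 0.5638, -0.2018]), array([105.1, 170.4]), -0.0513) 0.0675
   grey 1233 (array([ 0.5635, -0.2043]), array([ 65.9, 163.4]), -0.0583) 0.0678
top hous {-20: 0, -16: 0, -12: 0, -8: 15, -4: 443, 0: 905, 4: 180, 8: 13, 12: 9, 16: 63, 20: 244, 24: 213, 28: 129, 32: 31, 36: 45, 40: 79, 44: 72, 48: 57, 52: 46, 56: 33, 60: 131, 64: 76, 68: 3, 72: 0, 76: 0, 80: 0, 84: 0, 88: 0, 92: 0, 96: 0, 100: 0, 104: 0, 108: 0, 112: 0}
   all 1239 (array([0.6005, 0.2053]), array([ 73. , 164.1]), -0.0924) 0.0302
   hi 303 (array([0.6004, 0.204 ]), array([ 45.2, 140.5]), -0.0954) 0.0622
   grey 303 (array([0.6004, 0.204 ]), array([ 45.2, 140.5]), -0.0954) 0.0622
side rack {-20: 0, -16: 0, -12: 0, -8: 3, -4: 424, 0: 1447, 4: 195, 8: 46, 12: 55
[... 242 characters left out ...]
([111.6, 171.7]), -0.0619) 0.0664
   hi 1450 (array([ 0.565, -0.203]), array([111.6, 171.6]), -0.0626) 0.0675
   grey 725 (array([ 0.5644, -0.2048]), array([ 67.8, 162.3]), -0.0739) 0.0681
side hous {-20: 0, -16: 0, -12: 0, -8: 4, -4: 818, 0: 1709, 4: 100, 8: 58, 12: 56, 16: 98, 20: 343, 24: 139, 28: 109, 32: 93, 36: 90, 40: 157, 44: 138, 48: 121, 52: 109, 56: 97, 60: 266, 64: 41, 68: 0, 72: 0, 76: 0, 80: 0, 84: 0, 88: 0, 92: 0, 96: 0, 100: 0, 104: 0, 108: 0, 112: 0}
   all 1882 (array([0.5989, 0.2062]), array([ 69.6, 161.9]), -0.0679) 0.0396
   hi 566 (array([0.6007, 0.2036]), array([ 46.8, 141. ]), -0.0913) 0.0606
   grey 561 (array([0.6001, 0.2036]), array([ 46.8, 139.9]), -0.0913) 0.0606
```

Request:
move_arm(rows="0 0 8.8 0 0 0 0; 0 0 8.8 0 0 0 0; 0 0 0 -0.03 0.036 0 0; 0 0 0 -0.03 0.036 0 0; 0 0 0 -0.03 0.036 0 0; 0 0 0 -0.03 0.036 0 0; 0 0 0 -0.03 0.036 0 0; 0 0 0 -0.03 0.036 0 0", squeeze=20)

```text
t: 1.1
eef_pos: [0.3606, -0.4466, 0.2343]
ee_rot: [3.141, -0.0, 3.086]
force: [1.3, -0.8, 0.0]
width: 0.0132
gripper_force: 0.0
```

Request:
move_arm(rows="0 0 0 -0.03 0.036 0 0; 0 0 0 -0.03 0.036 0 0; 0 0 0 -0.03 0.036 0 0; 0 0 0 -0.03 0.036 0 0; 0 0 0 -0.03 0.036 0 0; 0 0 0 -0.03 0.036 0 0; 0 0 0 -0.03 0.036 0 0; 0 0 0 0 0 0 0")

```text
t: 2.1
eef_pos: [0.5851, -0.2056, 0.2336]
ee_rot: [3.141, -0.001, 3.089]
force: [-1.1, -0.4, 0.4]
width: 0.0002
gripper_force: 0.0
```

```bash
python3 - <<'E'
from fit import *
from scipy.spatial.transform import Rotation as R
s=arm.get_state(); T=np.eye(4); T[:3,:3]=R.from_euler('xyz',s['ee_rot']).as_matrix(); T[:3,3]=s['eef_pos']
img,d,W=cloud("wrist",T@np.array(arm.camera_model("wrist")["mount"]))
cv2.imwrite("pics/w1.png",img); np.savez("w1.npz",img=img,W=W)
print({k:np.round(s[k],4) for k in('t','q','eef_pos','ee_rot','force','width')})
E
```

```text
{'t': np.float64(2.1), 'q': array([-2.3700e-02,  2.7060e-01, -1.1610e-01, -3.0000e-04, -1.1852e+00,
       -1.5993e+00]), 'eef_pos': array([ 0.5851, -0.2056,  0.2336]), 'ee_rot': array([ 3.1414e+00, -1.1000e-03,  3.0893e+00]), 'force': array([-1.128 , -0.3718,  0.3523]), 'width': np.float64(0.0002)}
```

View pics/w1.png

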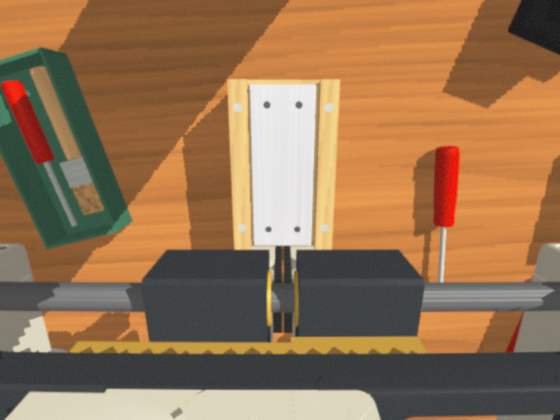

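The wrist view shows the plate spanning (250,84) to (316,247) between the rails. Image up is towards the robot, and the closed fingers are at (283,290). I'll refine the rack yaw and plate pose from this cloud.

```bash
python3 - <<'E'
from fit import *
z=np.load("w1.npz"); W=z["W"];im=z["img"].astype(int)
a,b,c,d=222,70,346,243
w=W[b:d,a:c].reshape(-1,3); i=im[b:d,a:c].reshape(-1,3)
sat=i.max(1)-i.min(1)
for m in((w[:,2]>.05),(w[:,2]>.05)&(sat<45)):
    q=w[m]; print(m.sum(),rect(q[:,:2]),np.median(q[:,2]),np.percentile(q[:,2],[5,95]))
    # long-side lines per row
g=((w[:,2]>.05)&(sat<45)).reshape(d-b,c-a); h=(w[:,2]>.05).reshape(d-b,c-a)
WW=W[b:d,a:c]
for mm in(g,h):
    L=[];Rr=[]
    for r in range(25,165,2):
        k=np.where(mm[r])[0]; L.append(WW[r,k[0],:2]);Rr.append(WW[r,k[-1],:2])
    for P in(np.array(L),np.array(Rr)):
        p=np.polyfit(P[:,0],P[:,1],1); res=P[:,1]-np.polyval(p,P[:,0]); k=abs(res)<.002; p=np.polyfit(P[k,0],P[k,1],1); print(np.arctan(p[0]),np.polyval(p,.5637))
E
```

```text
17210 (array([ 0.5605, -0.2023]), array([104.4, 165.1]), -0.0534) 0.06609332862937664 [0.0578151  0.06741016]
10105 (array([ 0.5624, -0.2025]), array([ 92.5, 160.5]), -0.0491) 0.06632528319489894 [0.06484261 0.06755847]
-0.046602149289425514 -0.2349540914339989
-0.05328932757199939 -0.17142661753872696
-0.05218839948748894 -0.25418143048282593
-0.05473127450703751 -0.15089232930505223
```

Request:
move_arm(rows="0 0 0 0 0.002 0.03 0; 0 0 0 0 0 0.04 0; 0 0 0 0 0 0.04 0; 0 0 0 0 0 0.025 0; 0 0 0 0 0 0.015 0; 0 0 0 0 0 0.003 0; 0 0 0 0 0 0 0")

```text
t: 3.02
eef_pos: [0.584, -0.2063, 0.0824]
ee_rot: [-3.141, 0.001, 3.086]
force: [0.7, 0.5, 1.3]
width: 0.0007
gripper_force: 0.0
```

Request:
move_arm(rows="0 0 0 0 0 0.002 0; 0 0 0 0 0 0 0")

```text
t: 3.28
eef_pos: [0.5839, -0.206, 0.0802]
ee_rot: [3.142, 0.001, 3.086]
force: [0.1, 0.4, -0.8]
width: 0.0003
gripper_force: 0.0
```

Request:
move_arm(rows="0 0 0 0 0 0.001 0; 0 0 0 0 0 0 0")

```text
t: 3.52
eef_pos: [0.5836, -0.206, 0.0786]
ee_rot: [3.142, 0.0, 3.086]
force: [0.2, 0.7, 0.0]
width: 0.0005
gripper_force: 0.0
```

Request:
move_arm(rows="0 0 0 0 0 0.002 0; 0 0 0 0 0 0 0")

```text
t: 3.78
eef_pos: [0.5834, -0.206, 0.0763]
ee_rot: [3.142, -0.0, 3.086]
force: [-0.2, 0.5, -0.9]
width: 0.0006
gripper_force: 0.0
```

Request:
move_arm(rows="0 0 0 0 0 0.001 0; 0 0 0 0 0 0 0")

```text
t: 4.03
eef_pos: [0.5836, -0.206, 0.0755]
ee_rot: [-3.142, -0.0, 3.086]
force: [-0.0, 0.2, -0.8]
width: 0.0003
gripper_force: 0.0
```

Request:
move_arm(rows="0 0 0 0 0 0.0007 0; 0 0 0 0 0 0 0")

```text
t: 4.28
eef_pos: [0.5839, -0.2061, 0.0754]
ee_rot: [-3.141, 0.001, 3.086]
force: [-0.0, 0.4, 3.9]
width: 0.0003
gripper_force: 2.1
```

Request:
move_arm(rows="0 0 0 0 0 0.0006 0; 0 0 0 0 0 0 0")

```text
t: 4.53
eef_pos: [0.5842, -0.2062, 0.0753]
ee_rot: [-3.141, 0.001, 3.087]
force: [-1.4, 0.0, 7.8]
width: 0.0007
gripper_force: 4.0
```

Request:
move_arm(rows="0 0 0 0.003 0 0 0; 0 0 0 0.004 0 0 0; 0 0 0 0.004 0 0 0; 0 0 0 0.004 0 0 0; 0 0 0 0 0 0 0")

```text
t: 5.15
eef_pos: [0.5695, -0.2053, 0.0753]
ee_rot: [-3.141, 0.002, 3.087]
force: [-0.7, -0.7, 7.1]
width: 0.0002
gripper_force: 3.4
```

```bash
cat > ov.py <<'E'
from fit import *
# plate extents in the rack frame (rack at C, yaw)
C=np.array([.5637,-.2025]); a=-.0535; ex=np.array([np.cos(a),np.sin(a)]); ey=np.array([-ex[1],ex[0]])
for n in("side","top"):
    img,d,W=cloud(n); im=img.astype(int); sat=im.max(2)-im.min(2); p=W[...,:2]-C; x=p@ex; y=p@ey
    m=(W[...,2]>.055)&(W[...,2]<.08)&(abs(y)<.025)&(abs(x)<.2)
    g=m&(sat<45)&(im.min(2)>90)
    print(n,"all x",np.percentile(x[m],[.3,99.7]).round(4),"grey x",np.percentile(x[g],[.3,99.7]).round(4),"z front",np.median(W[...,2][g&(x<-.09)]) if (g&(x<-.09)).any() else None)
E
python3 ov.py
```

```text
side all x [-0.0933  0.0853] grey x [-0.0933  0.0804] z front 0.06761814583149123
top all x [-0.0942 -0.022 ] grey x [-0.0942 -0.022 ] z front 0.06833261452505868
```

The plate is following the fingers: its front is now about 9 mm past the rack edge. I'll keep sliding.

Request:
move_arm(rows="0 0 0 0.003 0 0 0; 0 0 0 0.004 0 0 0; 0 0 0 0.004 0 0 0; 0 0 0 0.004 0 0 0; 0 0 0 0.004 0 0 0; 0 0 0 0.004 0 0 0; 0 0 0 0 0 0 0")

```text
t: 6.12
eef_pos: [0.5466, -0.2041, 0.0753]
ee_rot: [-3.141, 0.002, 3.087]
force: [-1.0, 0.2, 6.7]
width: 0.0001
gripper_force: 3.5
```

Request:
move_arm(rows="0 0 0 0.003 0 0 0; 0 0 0 0.004 0 0 0; 0 0 0 0.004 0 0 0; 0 0 0 0.004 0 0 0; 0 0 0 0.004 0 0 0; 0 0 0 0.004 0 0 0; 0 0 0 0 0 0 0")

```text
t: 7.0
eef_pos: [0.5237, -0.2028, 0.0753]
ee_rot: [-3.141, 0.002, 3.087]
force: [0.1, 0.3, 7.6]
width: 0.0004
gripper_force: 3.6
```

```bash
python3 ov.py
```

```text
side all x [-0.1389  0.0859] grey x [-0.1389  0.0804] z front 0.06833131140659265
top all x [-0.14    0.0845] grey x [-0.1401  0.0798] z front 0.0681599373058297
```

Request:
move_arm(rows="0 0 0 0.003 0 0 0; 0 0 0 0.003 0 0 0; 0 0 0 0 0 0 0; 0 0 0 0 0 0 0; 0 0 0 0 0 -0.02 0; 0 0 0 0 0 -0.05 0; 0 0 0 0 0 -0.05 0.0876; 0 0 0 0 0 0 0.0876")

```text
t: 8.1
eef_pos: [0.519, -0.2027, 0.1985]
ee_rot: [-3.141, 0.008, 3.087]
force: [-0.0, -0.4, -0.2]
width: 0.0149
gripper_force: 0.0
```

Request:
move_arm(rows="0 0 0 0.03 0 0 0.0876; 0 0 0 0.03 0 0 0.0876; 0 0 0 0 0 0 0.0876; 0 0 0 0 0 0 0.0876")

```text
t: 8.6
eef_pos: [0.4571, -0.199, 0.1941]
ee_rot: [3.142, 0.0, 3.086]
force: [0.0, -0.7, 0.5]
width: 0.0548
gripper_force: 0.0
```

```bash
python3 ov.py; cat > wr.py <<'E'
from fit import *
from scipy.spatial.transform import Rotation as R
def wcloud(tag):
    s=arm.get_state(); T=np.eye(4); T[:3,:3]=R.from_euler('xyz',s['ee_rot']).as_matrix(); T[:3,3]=s['eef_pos']
    img,d,W=cloud("wrist",T@np.array(arm.camera_model("wrist")["mount"]))
    cv2.imwrite(f"pics/{tag}.png",img); np.savez(tag+".npz",img=img,W=W)
    print({k:np.round(s[k],4).tolist() for k in('t','q','eef_pos','ee_rot','force','width')})
    return img,d,W
E
python3 - <<'E'
from wr import *
wcloud("w2")
E
```

```text
side all x [-0.145   0.0854] grey x [-0.145  0.08 ] z front 0.0682154029464841
top all x [-0.0302  0.0843] grey x [-0.0302  0.079 ] z front None
{'t': 8.7, 'q': [-0.0156, 0.0998, -0.4278, -0.0, -1.0434, -1.6105], 'eef_pos': [0.4574, -0.199, 0.194], 'ee_rot': [3.1416, -0.0002, 3.0862], 'force': [0.1995, -0.02, -0.0822], 'width': 0.0628}
```

View pics/w2.png

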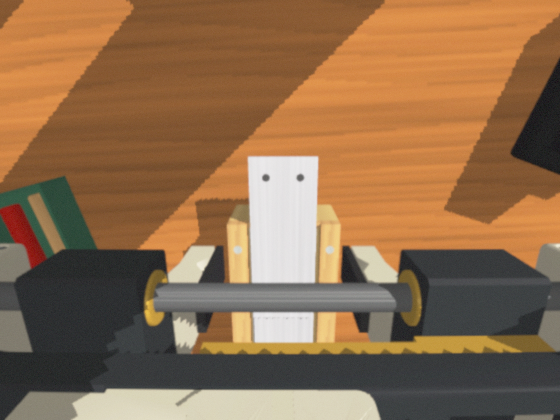

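The plate overhangs the front with its end at row 157, columns 249–318, and the rack front is at about row 207. It lies straight between the rails. I'll measure its end.

```bash
python3 - <<'E'
from fit import *
z=np.load("w2.npz"); W=z["W"]
w=W[140:245,238:330]; m=w[...,2]>.055
m[:, :]&=True
L=[];R=[]
for r in range(20,56):   # image rows 160..196: overhanging part only
    k=np.where(m[r])[0]
    if len(k): L.append(w[r,k[0],:2]);R.append(w[r,k[-1],:2])
L=np.array(L);R=np.array(R);M=(L+R)/2
print("width",np.median(np.linalg.norm(L-R,axis=1)),"mid y fit",np.polyfit(M[:,0]-.45,M[:,1],1), "x range",M[:,0].min(),M[:,0].max(),"z",np.median(w[20:56][m[20:56]][:,2]))
q=w[m]; print("front x",np.percentile(q[:,0],[.1,.5]))
h=W[195:245,225:345]; mm=(h[...,2]>.05)
side=np.concatenate([h[:,:18][mm[:,:18]],h[:,-22:][mm[:,-22:]]]); print("rail front x",np.percentile(side[:,0],[1,5]))
E
```

```text
width 0.05920287134024893 mid y fit [-0.05706412 -0.19701477] x range 0.41960441197463283 0.4505006738868348 z 0.06630857519207811
front x [0.41587215 0.41668199]
rail front x [0.47491032 0.4753487 ]
```

Request:
move_arm(rows="0 0 0 0.01 0.0015 0 0.0876; 0 0 0 0 0 0 0.0876; 0 0 0 0 0 0.04 0.0876; 0 0 0 0 0 0.04 0.0876; 0 0 0 0 0 0.035 0.0876; 0 0 0 0 0 0.02 0.0876; 0 0 0 0 0 0.004 0.0876; 0 0 0 0 0 0 0.0876")

```text
t: 9.75
eef_pos: [0.4473, -0.197, 0.0556]
ee_rot: [-3.141, 0.0, 3.087]
force: [0.4, -0.0, -0.1]
width: 0.0878
gripper_force: 0.0
```

Request:
move_arm(rows="0 0 0 0 0 0 0.07; 0 0 0 0 0 0 0.065; 0 0 0 0 0 0 0.05; 0 0 0 0 0 0 0.05; 0 0 0 0 0 0 0.05; 0 0 0 0 0 0 0.05", squeeze=15)

```text
t: 10.5
eef_pos: [0.447, -0.1969, 0.0553]
ee_rot: [-3.142, 0.0, 3.086]
force: [0.5, 0.4, 0.6]
width: 0.0597
gripper_force: 15.0
```

Request:
move_arm(rows="0 0 0 0 0 0 0.05; 0 0 0 0 0 0 0.05; 0 0 0 0 0 0 0.05", squeeze=45)

```text
t: 10.88
eef_pos: [0.447, -0.1969, 0.0553]
ee_rot: [-3.142, 0.0, 3.086]
force: [0.3, -0.1, 1.8]
width: 0.0588
gripper_force: 45.0
```

Request:
move_arm(rows="0 0 0 0 0 -0.003 0.05; 0 0 0 0 0 -0.005 0.05; 0 0 0 0 0 -0.01 0.05; 0 0 0 0 0 -0.015 0.05; 0 0 0 0 0 -0.02 0.05; 0 0 0 0 0 -0.02 0.05; 0 0 0 0 0 -0.02 0.05; 0 0 0 0 0 0 0.05")

```text
t: 11.88
eef_pos: [0.4479, -0.197, 0.1502]
ee_rot: [-3.141, 0.004, 3.086]
force: [-0.5, -0.0, -1.4]
width: 0.0589
gripper_force: 45.0
```

```bash
cat > held.py <<'E'
from wr import *
from scipy.spatial.transform import Rotation as R
# held plate, seen by the fixed cameras, in tool frame
def held(tag):
    s=arm.get_state(); Rm=R.from_euler('xyz',s['ee_rot']).as_matrix(); p0=s['eef_pos']
    for n in("side","top"):
        img,d,W=cloud(n); im=img.astype(int); cv2.imwrite(f"pics/{tag}{n}.png",img)
        P=(W-p0)@Rm; sat=im.max(2)-im.min(2)
        m=(abs(P[...,2]+.011)<.02)&(P[...,0]<-.012)&(P[...,0]>-.17)&(abs(P[...,1])<.034)&(sat<45)&(im.min(2)>80)
        q=P[m]
        if len(q)<30: print(n,"none",len(q)); continue
        A=np.c_[q[:,0],q[:,1],np.ones(len(q))]; c,*_=np.linalg.lstsq(A,q[:,2],rcond=None)
        print(n,len(q),"tool x range",np.percentile(q[:,0],[.5,99]).round(4),"rect",rect(-q[:,:2]),"plane z=ax+by+c",c.round(4))
    print(s['t'],s['eef_pos'].round(4),s['ee_rot'].round(4),s['width'],s['gripper_force'])
E
python3 -c "
from held import *
held('h1')"
```

```text
side 372 tool x range [-0.1312 -0.0297] rect (array([0.0751, 0.0008]), array([ 63.2, 112.5]), 0.0052) plane z=ax+by+c [-0.0078  0.0191 -0.0123]
top 594 tool x range [-0.1291 -0.059 ] rect (array([ 0.0943, -0.0008]), array([60.4, 70.4]), -0.0337) plane z=ax+by+c [-0.0118 -0.0007 -0.0111]
11.875 [ 0.4479 -0.197   0.1502] [-3.1415  0.0037  3.0864] 0.05886222569156783 44.985031485557556
```

View pics/h1side.png

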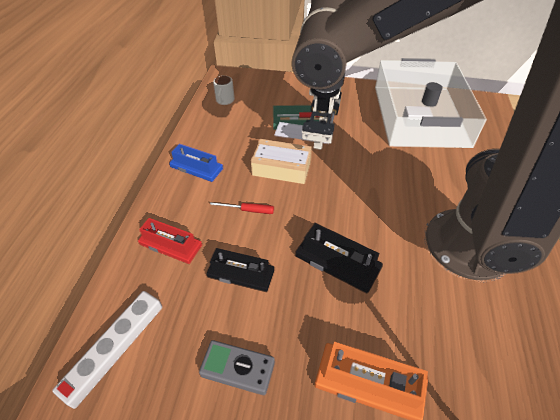

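Request:
move_arm(rows="0 0 2.2 0 0 -0.02 0.05; 0 0 0 -0.002 0.013 0 0.05; 0 0 0 -0.004 0.026 0 0.05; 0 0 0 -0.005 0.033 0 0.05; 0 0 0 -0.005 0.033 0 0.05; 0 0 0 -0.005 0.033 0 0.05; 0 0 0 -0.005 0.033 0 0.05; 0 0 0 -0.005 0.033 0 0.05")

```text
t: 12.98
eef_pos: [0.4962, 0.0048, 0.167]
ee_rot: [-3.141, -0.002, 3.049]
force: [0.5, -0.8, -1.3]
width: 0.0589
gripper_force: 45.0
```

Request:
move_arm(rows="0 0 0 -0.005 0.033 0 0.05; 0 0 0 -0.005 0.033 0 0.05; 0 0 0 -0.005 0.033 0 0.05; 0 0 0 -0.005 0.033 0 0.05; 0 0 0 -0.005 0.033 0 0.05; 0 0 0 -0.0055 0.0305 0 0.05; 0 0 0 -0.002 0.014 0 0.05; 0 0 0 0 0 0 0.05")

```text
t: 13.98
eef_pos: [0.5486, 0.2096, 0.1675]
ee_rot: [-3.141, -0.001, 3.049]
force: [0.4, -0.8, -0.7]
width: 0.0585
gripper_force: 45.0
```

```bash
python3 -c "
from held import *
held('h2')"
```

```text
side 661 tool x range [-0.13   -0.0147] rect (array([0.0712, 0.0002]), array([ 62.5, 118.8]), -0.0103) plane z=ax+by+c [-0.0117  0.004  -0.0122]
top 599 tool x range [-0.1286 -0.052 ] rect (array([0.0884, 0.0008]), array([60.7, 82.6]), -0.005) plane z=ax+by+c [-0.0092  0.0061 -0.0123]
13.975 [0.5486 0.2096 0.1675] [-3.1408e+00 -9.0000e-04  3.0489e+00] 0.05849487287177392 44.98516380786896
```

Request:
move_arm(rows="0 0 0 -0.0022 -0.0008 0.01 0.05; 0 0 0 0 0 0.025 0.05; 0 0 0 0 0 0.025 0.05; 0 0 0 0 0 0.02 0.05; 0 0 0 0 0 0.015 0.05; 0 0 0 0 0 0.008 0.05; 0 0 0 0 0 0.003 0.05; 0 0 0 0 0 0 0.05")

```text
t: 15.08
eef_pos: [0.5512, 0.2079, 0.0626]
ee_rot: [3.141, 0.0, 3.048]
force: [-0.5, 0.1, -1.2]
width: 0.0584
gripper_force: 45.0
```

```bash
python3 -c "
from held import *
held('h3')
img=cv2.imread('pics/h3top.png')[140:240,180:280]; b=cv2.imread('pics/h3side.png')[220:310,190:310]
b=cv2.resize(b,(400,300)); a=cv2.resize(img,(300,300)); cv2.imwrite('pics/h3c.png',cv2.hconcat([a,b]))"
```

```text
side 642 tool x range [-0.13   -0.0139] rect (array([0.0718, 0.0002]), array([ 61.9, 118.9]), 0.015) plane z=ax+by+c [-0.0126  0.0035 -0.0122]
top 502 tool x range [-0.1299 -0.054 ] rect (array([ 0.09  , -0.0006]), array([60.3, 82. ]), 0.0181) plane z=ax+by+c [-0.0086 -0.0118 -0.0125]
15.075 [0.5512 0.2079 0.0626] [3.1412e+00 5.0000e-04 3.0479e+00] 0.05841978186871632 44.98507082462311
```

View pics/h3c.png

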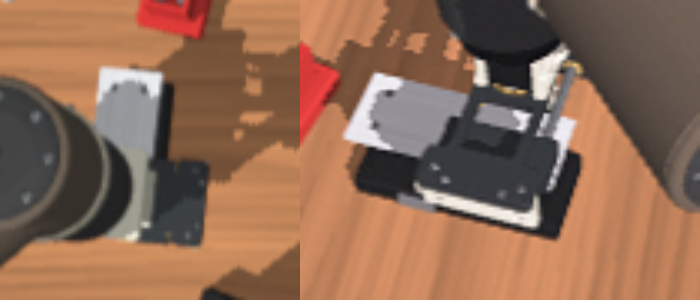

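The plate (crop left, far end at (130,70)) hovers over the housing in line with it, held level about 8 mm above the rim. I'll lower it to contact.

Request:
move_arm(rows="0 0 0 0 0.0005 0.003 0.05; 0 0 0 0 0 0.002 0.05; 0 0 0 0 0 0.001 0.05; 0 0 0 0 0 0 0.05")

```text
t: 15.68
eef_pos: [0.5509, 0.2083, 0.0562]
ee_rot: [-3.141, -0.0, 3.048]
force: [-0.1, -0.8, -0.7]
width: 0.0591
gripper_force: 45.0
```

Request:
move_arm(rows="0 0 0 0 0 0.001 0.05; 0 0 0 0 0 0 0.05")

```text
t: 15.92
eef_pos: [0.551, 0.2083, 0.0552]
ee_rot: [3.142, 0.0, 3.048]
force: [-0.1, -0.4, 0.2]
width: 0.0587
gripper_force: 45.0
```

Request:
move_arm(rows="0 0 0 0 0 0.0006 0.05; 0 0 0 0 0 0 0.05")

```text
t: 16.18
eef_pos: [0.551, 0.2083, 0.0547]
ee_rot: [3.142, 0.0, 3.048]
force: [-0.4, -0.4, -0.2]
width: 0.0588
gripper_force: 45.0
```

Request:
move_arm(rows="0 0 0 0 0 0.0007 0.05; 0 0 0 0 0 0 0.05")

```text
t: 16.42
eef_pos: [0.5512, 0.2084, 0.0547]
ee_rot: [3.141, 0.001, 3.048]
force: [-1.6, -0.8, 5.6]
width: 0.0589
gripper_force: 45.0
```

Request:
move_arm(rows="0 0 0 0 0 0.0006 0.05; 0 0 0 0 0 0 0.05")

```text
t: 16.68
eef_pos: [0.5514, 0.2085, 0.0546]
ee_rot: [3.141, 0.001, 3.048]
force: [-2.2, -0.5, 9.8]
width: 0.0588
gripper_force: 45.0
```

Request:
move_arm(rows="0 0 0 0 0 -0.0006 0.05; 0 0 0 0 0 0 0.05; 0 0 0 0 0 0 0.05", squeeze=5)

```text
t: 17.05
eef_pos: [0.5513, 0.2085, 0.0542]
ee_rot: [3.141, 0.001, 3.048]
force: [0.1, 0.4, 3.7]
width: 0.0597
gripper_force: 5.0
```

Request:
move_arm(rows="0 0 0 0 0 0 0.061; 0 0 0 0 0 0 0.065; 0 0 0 0 0 0 0.075; 0 0 0 0 0 0 0.0876; 0 0 0 0 0 0 0.0876; 0 0 0 0 0 0 0.0876; 0 0 0 0 0 0 0.0876")

```text
t: 17.92
eef_pos: [0.5509, 0.2083, 0.0539]
ee_rot: [-3.142, -0.0, 3.048]
force: [0.1, -0.0, -0.2]
width: 0.0874
gripper_force: 0.0
```

Request:
move_arm(rows="0 0 0 0 0 -0.01 0.0876; 0 0 0 0 0 -0.03 0.0876; 0 0 0 0 0 -0.05 0.0876; 0 0 0 0 0 -0.05 0.0876; 0 0 0 0.05 0 0 0.0876; 0 0 0 0.05 0 0 0.0876; 0 0 0 0 -0.05 0 0.0876; 0 0 0 0 -0.05 0 0.0876")

```text
t: 18.92
eef_pos: [0.4413, 0.1179, 0.195]
ee_rot: [3.141, 0.001, 3.051]
force: [1.4, 0.3, 0.8]
width: 0.0874
gripper_force: 0.0
```

```bash
cat > fin.py <<'E'
from wr import *
def show(n,W,img):
    im=img.astype(int); sat=im.max(2)-im.min(2)
    for lab,c in(("plate",(.6003,.204)),("rack",(.5637,-.2025))):
        p=W[...,:2]-np.array(c)
        m=(W[...,2]>.05)&(W[...,2]<.085)&(abs(p[...,0])<.11)&(abs(p[...,1])<.06)&(sat<45)&(im.min(2)>80)
        if m.sum()<50: continue
        q=W[m]; A=np.c_[q[:,0]-c[0],q[:,1]-c[1],np.ones(len(q))]; k=np.linalg.lstsq(A,q[:,2],rcond=None)[0]
        print(n,lab,len(q),rect(q[:,:2]),"plane",k.round(4))
for n in("top","side"):
    img,d,W=cloud(n); cv2.imwrite(f"pics/fin{n}.png",img); show(n,W,img)
print(arm.get_state()['t'],arm.get_state()['force'].round(2))
a=cv2.imread("pics/fintop.png")[120:300,120:480]; cv2.imwrite("pics/finc.png",cv2.resize(a,(720,360)))
E
python3 fin.py
```

```text
top plate 1103 (array([0.6024, 0.2047]), array([ 60.8, 160.4]), -0.1039) plane [-0.0006  0.0022  0.0672]
top rack 1248 (array([ 0.5632, -0.2022]), array([ 91.6, 163.2]), -0.0373) plane [0.0013 0.0161 0.0638]
side plate 1373 (array([0.6027, 0.204 ]), array([ 63. , 161.1]), -0.1112) plane [-0.0002 -0.0097  0.0667]
side rack 514 (array([ 0.5743, -0.2043]), array([ 95.2, 142.4]), -0.0278) plane [0.0029 0.021  0.0644]
19.025 [-0.37 -0.07 -0.25]
```

View pics/finc.png

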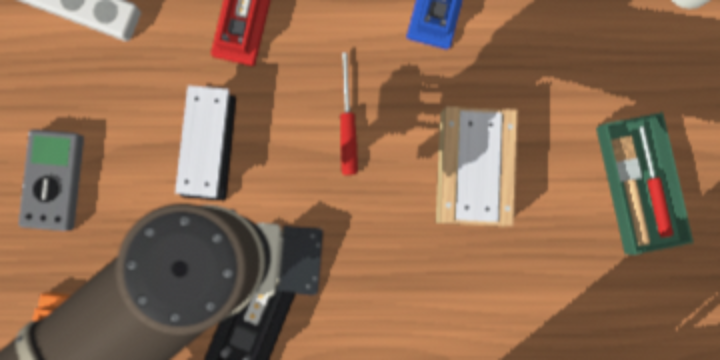

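The plate lies flat at 67 mm on the housing, about 2 mm off along it, under 1 mm across and about 0.01 rad in yaw. The rack's plates and the bystanders are in place, and the arm is clear.

```bash
python3 -c "
from station import arm
print(arm.job_done())"
```

```text
the job is handed in; nothing more can be done
None
```

The top plate lies flat and released on the smaller black housing's rim, about 2 mm off centre by the last camera measurement, and the job is handed in (about 19 s used; no verdict was shown).

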